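# Bottles back in their own stands

## Robot

A 7-joint arm with a two-finger parallel gripper is mounted at the origin on a cart in front of the work surface, level with it; the furniture and walls round the work are solid. World frame = base frame: x ahead of the robot, y to its left, z up, the work surface at z = 0. Lengths are in m, angles in degrees, forces in N, time in s.
With the tool pointing down it reaches from about 0.425 to 0.875 m from the base axis. Payload 4.7 kg.
Tool frame: the origin (TCP) lies at the very end of the fingers, on their centre line; the grasp point (between the pads) lies 19 mm behind it; z points along the fingers, y is the line along which they close (so a half turn about z gives the same grasp; the last joint's range is limited). The gripper opens to 87 mm and grips with 3 to 60 N. Pads are 19 mm wide; open, the fingers measure 117 mm over their backs; the gripper's body (75 mm by 190 mm) begins 51 mm behind the grasp point.
Start: joints at [71.912, 18.392, -4.016, 83.108, 1.295, 78.541, -3.26], TCP at [0.21, -0.615, 0.223] pointing down, gripper open.
Joint ranges: [-163.93, 163.93], [-17.29, 119.83], [-79.2, 71.16], [3.27, 140.29], [-89.18, 269.18], [5.43, 117.66], [-154.24, 154.24]. Speed limits (degrees/s): [147.25, 147.25, 180, 180, 180, 180, 180].

## Interface

Orientations are given as [roll, pitch, yaw] about the fixed x, y, z axes, in that order (R = Rz(yaw) Ry(pitch) Rx(roll)).
In Python, from rig import bot gives the robot as it stands. The module is installed in compiled form; this text tells all that it offers. Calls block until the motion is done:
- bot.goto(position, orientation): joint-space move of the TCP to a pose.
- bot.move_straight(position, attitude=None, speed=0.15): straight line of the TCP; attitude=None keeps the orientation; speed is the mean speed in m/s.
- bot.movej(angles): joint-space move.
- bot.set_gripper(opening): finger opening in m; the grip force is fixed at half the most; returns when the fingers have stopped.
- bot.sleep(seconds).
- bot.ik(position, orientation): joint angles nearest the present ones, or None.
- bot.sense(): the state.
- bot.get_image(name): name is "scene" or "top" or "wrist"; returns a dict with "frame" (480x640x3 uint8, red, green, blue), "depth" (480x640 float32, m along the optical axis (not along the pixel's ray), 0 where there is no reading), "vfov" (degrees; the focal length in pixels is half the picture's height over the tangent of half this angle, whatever the lens; pixels are square), "cx", "cy" (the principal point, pixels), "extrinsics" (4x4, takes a point from camera to world coordinates); the wrist camera has in their place "tool_from_camera" (4x4, takes a point from camera to tool coordinates, whose origin is the TCP and whose axes are the flange's). Camera axes: x right, y up, looking along -z (the intrinsics and any distortion apply to the point x, -y, -z); pixel columns grow to the right and rows downward; lengths in m; the calibration is good to about 2 mm. A picture is of the moment at which its call begins: read the wrist's pose just before it.
A pose or a line that the arm cannot do raises bot.IKError and nothing moves.
- bot.finish_job(): hands the job in; it is judged then, once.
Trained networks look in the newest picture that a camera, given by its name, has taken for a name from the list of things; names that differ only in an ending like _2 or _b are one class to them, and where a whole thing is asked for, a point or a joint stands for the part that bears it (a point fixed in the world has none). Each returns a list of dicts, best first, with "p" (0 to 1); they miss things now and then, are a little off and sometimes report something else, mostly with a low value. They report only what shows in the picture. A call takes as long as a camera call. They do not tell look-alikes from the thing itself.
- bot.masks_of(name, camera): "region" (480x640 bool, what is visible of it) and "bbox" ([left, top, right, bottom] as shares, 0 to 1, of the picture: columns of its width, rows of its height, round what is visible of it).
- bot.landmark_of(name, camera): "at" ([column, row] as shares, 0 to 1, of the picture: columns of its width, rows of its height: a listed point, or the origin of a listed thing).
The state is a dict: "t": time; "joint_pos": joint angles; "qd": joint speeds; "effort": joint torques, N m; "ee_pos": TCP position; "eef_rot": TCP orientation; "force": force on the tool from outside, world axes, zero at the start; "moment": the same for the moment, N m; "finger_gap": finger opening in m; "grip_force": force on a finger pad.
Only numpy, scipy, OpenCV 4.12 (cv2) and the standard library are available. Lean on these libraries where they do the work, as an engineer would, in place of code of your own. Each camera call takes 0.05 s, during which the arm holds its last target. There are 200 camera calls.

## Task

The three reagent bottles have been put back in one another's stands: move each into the well of the stand of its own size (large, medium, small), standing upright on the well's floor and let go. The empty cork pad is free for parking a bottle meanwhile; keep the bottles upright, and leave the beaker and the timer where they are.

Things in the scene. Friction and masses are not known exactly. Their poses are not given: they have to be found in the camera images.
- bottle_large: the large of three translucent lab bottles, loose, upright, 68 mm in diameter, 137 mm high, with a ribbed blue screw cap (fixed) 40 mm in diameter from 113 to 137 mm above the underside; grasp the cap from above. At most 0.6 kg. At the start it stands perched on top of the small stand, whose well is too narrow for it. Origin: centre of its underside; z up.
- bottle_medium: the medium of three translucent lab bottles, loose, upright, 56 mm in diameter, 113 mm high, with a ribbed red screw cap (fixed) 32 mm in diameter from 93 to 113 mm above the underside; grasp the cap from above. At most 0.6 kg. At the start it stands loose in the large stand's well. Origin: centre of its underside; z up.
- bottle_small: the small of three translucent lab bottles, loose, upright, 42 mm in diameter, 85 mm high, with a ribbed blue screw cap (fixed) 24 mm in diameter from 70 to 85 mm above the underside; grasp the cap from above. At most 0.6 kg. At the start it stands loose in the medium stand's well. Origin: centre of its underside; z up.
- stand_large: the large bottle stand: fixed grey plastic block, square, 112 x 112 mm and 18 mm high, a small screw in each corner, with a round blind well 82 mm in diameter in its middle for the large bottle (68 mm); the well's floor is 6 mm above the bench, its mouth at 18 mm has a 4 mm bevel. Origin: centre of its underside, on the bench; x, y along its sides.
- stand_medium: the medium bottle stand: fixed grey plastic block, square, 98 x 98 mm and 18 mm high, a small screw in each corner, with a round blind well 66 mm in diameter in its middle for the medium bottle (56 mm); the well's floor is 6 mm above the bench, its mouth at 18 mm has a 4 mm bevel. Origin: centre of its underside, on the bench; x, y along its sides.
- stand_small: the small bottle stand: fixed grey plastic block, square, 84 x 84 mm and 18 mm high, a small screw in each corner, with a round blind well 52 mm in diameter in its middle for the small bottle (42 mm); the well's floor is 6 mm above the bench, its mouth at 18 mm has a 4 mm bevel. Origin: centre of its underside, on the bench; x, y along its sides.
- cork_pad: the spare place: fixed flat round cork pad, 100 mm in diameter, 6 mm thick, empty at the start. Origin: centre of its underside, on the bench. (Tall instrument cabinets stand behind the work from about x = 0.65 on, between y = -0.2 and 0.3.)
- beaker: bystander: clear glass beaker, 52 mm in diameter, 70 mm high, loose, standing on the bench. Origin: centre of its underside.
- timer: bystander: white kitchen-style timer, 66 x 66 x 18 mm, loose, lying on the bench. Origin: centre of its underside.
There are look-alikes about, which are no part of the job. What is shaped like the stand_medium but turquoise is not meant. Leave any purple look-alike of the bottle_small alone.

How it is judged (in metres and radians):
At the end, for the whole second after the job is handed in: Each bottle stands in the well of the stand of its own size: centre within 12 mm of the stand's centre, underside less than 10 mm above the stand's underside (on the well's floor), tilted less than 0.12 rad, released and at rest (horizontal distance between bottle_large and stand_large below 0.012 m and z of bottle_large in the frame of stand_large below 0.01 m and angle between each of bottle_large, bottle_medium, bottle_small's own z axis and vertical below 0.12 rad and linear speed of each of bottle_large, bottle_medium, bottle_small below 0.02 m/s and angular speed of each of bottle_large, bottle_medium, bottle_small below 0.2 rad/s and contact force between each of bottle_large, bottle_medium, bottle_small and the fingers below 0.05 N and horizontal distance between bottle_medium and stand_medium below 0.012 m and z of bottle_medium in the frame of stand_medium below 0.01 m and horizontal distance between bottle_small and stand_small below 0.012 m and z of bottle_small in the frame of stand_small below 0.01 m); the robot touches nothing.
It fails at once if a bottle is tipped over (more than 30 degrees) (angle between any of bottle_large, bottle_medium, bottle_small's own z axis and vertical above 0.52 rad).
It fails at once if the beaker is tipped or pushed more than 20 mm (distance of beaker from where it was at the start of the episode above 0.02 m or angle between beaker's own z axis and vertical above 0.4 rad).
It fails at once if the timer is pushed more than 20 mm (distance of timer from where it was at the start of the episode above 0.02 m).
It also fails if it takes over 128 s, if anything falls off the work surface, if the arm or the gripper's body presses on something with over 40 N, if the wrist force passes 120 N, or if a joint passes its speed limit or range.

## Working session

There is one attempt and no reset: what is moved stays moved. The work goes in short steps, each a Python script; the robot and the scene stay as the last script left them, time stands still between calls to the robot, and variables do not carry over. Pictures are saved under pics/ and viewed, at most 14 in all, crops included, and the job is handed in when it is done.

```bash
mkdir -p pics
cat > h.py <<'E'
import numpy as np, cv2
from rig import bot
def pix2w(im,u,v,z=None,T=None):
    h=im["frame"].shape[0]; f=h/2/np.tan(np.radians(im["vfov"])/2)
    E=im["extrinsics"] if T is None else T
    u=np.atleast_1d(u).astype(float); v=np.atleast_1d(v).astype(float)
    d=np.stack([(u-im["cx"])/f,-(v-im["cy"])/f,-np.ones_like(u)],1)
    if z is None:
        s=im["depth"][v.astype(int),u.astype(int)][:,None]; return (d*s)@E[:3,:3].T+E[:3,3]
    w=d@E[:3,:3].T; return E[:3,3]+w*((z-E[2,3])/w[:,2])[:,None]
E
python3 - <<'E'
from h import *
for c in("scene","top"):
    im=bot.get_image(c); cv2.imwrite(f"pics/{c}0.png",im["frame"][...,::-1])
    print(c,[k for k in im if k not in("frame","depth")],im["vfov"],im["cx"],im["cy"],np.round(im["extrinsics"],3).tolist())
    for n in "bottle_large bottle_medium bottle_small stand_large stand_medium stand_small cork_pad beaker timer".split():
        for r in bot.masks_of(n,c):
            m=r["region"]; v,u=np.nonzero(m); ok=im["depth"][v,u]>0
            P=pix2w(im,u[ok],v[ok]); 
            if len(P): print(n,round(r["p"],2),"px",int(u.mean()),int(v.mean()),"med",np.median(P,0).round(3),"z98",np.percentile(P[:,2],98).round(3),"rgb",np.median(im["frame"][m],0))
E
```

```text
scene ['vfov', 'cx', 'cy', 'extrinsics'] 57.63492978198456 320.3111022338138 237.85850677208688 [[-0.856, 0.388, -0.341, 0.268], [-0.517, -0.624, 0.586, 0.151], [0.014, 0.678, 0.735, 0.699], [0.0, 0.0, 0.0, 1.0]]
bottle_large 0.57 px 372 215 med [ 0.49  -0.432  0.103] z98 0.156 rgb [169. 169. 175.]
bottle_medium 0.67 px 376 285 med [ 0.414 -0.3    0.08 ] z98 0.119 rgb [214. 178. 176.]
bottle_medium 0.23 px 371 307 med [ 0.404 -0.29   0.017] z98 0.02 rgb [130. 132. 132.]
bottle_small 0.98 px 296 241 med [ 0.6   -0.327  0.059] z98 0.092 rgb [178.  177.5 193.5]
bottle_small 0.65 px 429 213 med [ 0.406 -0.554  0.048] z98 0.086 rgb [107.  81. 136.]
bottle_small 0.54 px 371 307 med [ 0.403 -0.291  0.017] z98 0.02 rgb [130. 132. 132.]
stand_large 0.74 px 371 306 med [ 0.403 -0.291  0.017] z98 0.02 rgb [130. 132. 132.]
stand_medium 0.72 px 295 256 med [ 0.596 -0.318  0.017] z98 0.02 rgb [168.5 173.  175. ]
stand_medium 0.69 px 235 218 med [ 0.78  -0.35   0.015] z98 0.02 rgb [ 65. 217. 215.]
stand_small 0.61 px 365 245 med [ 0.488 -0.418  0.017] z98 0.021 rgb [130. 132. 133.]
cork_pad 0.92 px
[... 854 characters left out ...]
8 0.019 rgb [255. 255. 254.]
stand_medium 0.86 px 309 221 med [ 0.604 -0.335  0.017] z98 0.02 rgb [199. 207. 212.]
stand_medium 0.85 px 315 142 med [ 0.779 -0.353  0.016] z98 0.02 rgb [ 89. 237. 236.]
stand_small 0.7 px 364 278 med [ 0.474 -0.429  0.017] z98 0.065 rgb [171.  178.  183.5]
cork_pad 0.77 px 226 275 med [ 0.502 -0.167  0.005] z98 0.008 rgb [250. 228. 167.]
cork_pad 0.47 px 310 218 med [ 0.599 -0.339  0.067] z98 0.092 rgb [210.5 214.5 239. ]
beaker 0.56 px 369 191 med [ 0.666 -0.459  0.029] z98 0.07 rgb [189. 190. 188.]
timer 0.95 px 368 351 med [ 0.349 -0.445  0.016] z98 0.019 rgb [255. 255. 254.]
timer 0.55 px 372 270 med [ 0.49  -0.445  0.119] z98 0.156 rgb [197.  202.5 239. ]
```

View pics/top0.png

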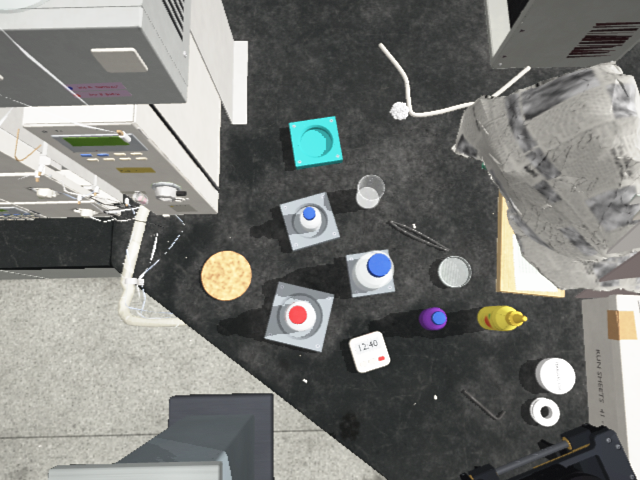

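View pics/scene0.png

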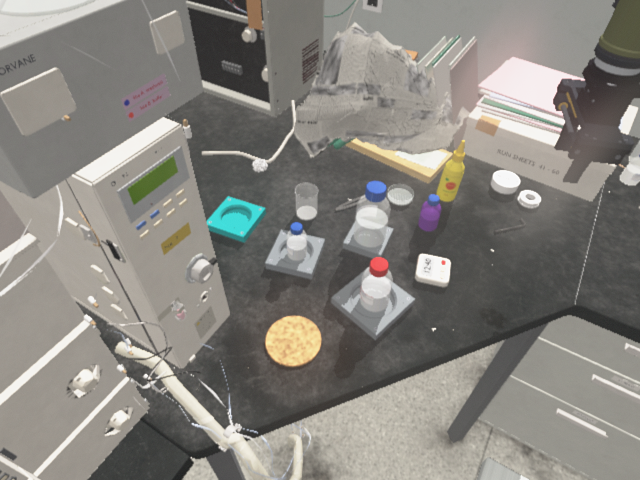

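Top view: the large bottle (blue cap 379,265) is on the small stand (371,273). The medium bottle (red cap 298,315) is in the large stand. The small bottle (blue cap 308,214) is in the grey medium stand (310,221).

The look-alikes are the turquoise stand (315,142) and the purple bottle (432,318). The description asks for a grey stand and a translucent bottle, so the ones at (310,221) and (308,214) are meant. I'll confirm this in a crop and measure precisely.

```bash
cat > meas.py <<'E'
from h import *
def cloud(cams=("scene","top")):
    out={}
    for c in cams:
        im=bot.get_image(c); v,u=np.nonzero(im["depth"]>0); out[c]=(pix2w(im,u,v),im["frame"][v,u].astype(int),im)
    return out
def near(P,c,r): return np.hypot(P[:,0]-c[0],P[:,1]-c[1])<r
def disc(C,c,z,r=.035,tol=.004):   # cap top
    for k,(P,_,_) in C.items():
        Q=P[near(P,c,r)&(abs(P[:,2]-z)<tol)]
        if len(Q)>5: m,R=cv2.minEnclosingCircle(Q[:,:2].astype(np.float32)); print("  cap",k,np.round(m,4),"R",round(R,4),"mean",Q.mean(0).round(4),len(Q))
def square(C,c,s):
    A=[]
    for k,(P,F,_) in list(C.items()):
        Q=P[near(P,c,s*.72)&(abs(P[:,2]-.018)<.004)&(np.ptp(F,axis=1)<40)]
        A.append(Q)
        (m,d,a)=cv2.minAreaRect(Q[:,:2].astype(np.float32)); print("  sq",k,np.round(m,4),np.round(d,4),round(a,1),len(Q))
E
python3 - <<'E'
from meas import *
C=cloud()
for n,c,z,s in(("L stand/med bottle",(.417,-.315),.119,.112),("M stand/small bottle",(.602,-.337),.091,.098),("S stand/large bottle",(.48,-.43),.155,.084)):
    print(n); disc(C,c,z); square(C,c,s)
for k,(P,F,im) in C.items():
    Q=P[near(P,(.502,-.166),.07)&(abs(P[:,2]-.006)<.003)&(F[near(P,(.502,-.166),.07)&(abs(P[:,2]-.006)<.003)] if 0 else True)]
    i=near(P,(.502,-.166),.07)&(F[:,0]-F[:,2]>50); m,R=cv2.minEnclosingCircle(P[i,:2].astype(np.float32)); print("pad",k,np.round(m,4),R)
f=C["top"][2]["frame"][120:360,260:460,::-1]; cv2.imwrite("pics/crop1.png",cv2.resize(f,None,fx=2.5,fy=2.5,interpolation=cv2.INTER_CUBIC))
for p in((.417,-.317),(.502,-.166),(.60,-.335),(.48,-.43)):
  for y in(-90,-60,-30,0,30,60,90,120):
    q=[bot.ik([*p,z],[180,0,y]) for z in(.075,.28)]
    print(p,y,[None if a is None else np.round(a).astype(int).tolist() for a in q])
E
```

```text
L stand/med bottle
  cap scene [ 0.4208 -0.3142] R 0.0162 mean [ 0.4204 -0.3137  0.1182] 218
  cap top [ 0.4192 -0.3153] R 0.016 mean [ 0.4192 -0.3156  0.1174] 253
  sq scene [ 0.4204 -0.3133] [0.1145 0.1135] 75.8 1500
  sq top [ 0.4191 -0.3137] [0.1122 0.112 ] 75.5 1895
M stand/small bottle
  cap scene [ 0.6076 -0.3367] R 0.0126 mean [ 0.6065 -0.3361  0.0904] 94
  cap top [ 0.6055 -0.3375] R 0.0117 mean [ 0.6053 -0.3377  0.09  ] 123
  sq scene [ 0.61   -0.3359] [0.0986 0.1016] 15.3 1044
  sq top [ 0.6087 -0.3366] [0.0986 0.098 ] 15.1 1451
S stand/large bottle
  cap scene [ 0.4962 -0.4501] R 0.0187 mean [ 0.4946 -0.4468  0.1547] 147
  cap top [ 0.4954 -0.4527] R 0.0189 mean [ 0.4935 -0.4491  0.1542] 253
  sq scene [ 0.5    -0.4487] [0.0835 0.076 ] 6.6 385
  sq top [ 0.4969 -0.4288] [0.0843 0.1179] 6.7 452
pad scene [ 0.5061 -0.1678] 0.05251792073249817
pad top [ 0.5039 -0.1659] 0.05178764835000038
(0.417, -0.317) -90 [[42, 11, -8, 111, 2, 59, -147], [45, 2, -11, 96, 0, 82, -146]]
(0.417, -0.317) -60 [[44, 11, -11, 110, 2, 59, -118], [47, 2, -13, 95, 0, 82, -116]]
(0.417, -0.317) -30 
[... 1686 characters left out ...]
120 [[49, 32, -30, 86, 17, 67, 46], [48, 25, -31, 71, 12, 87, 49]]
(0.48, -0.43) -90 [[39, 24, 0, 94, 0, 63, -140], [41, 17, -2, 79, 1, 85, -141]]
(0.48, -0.43) -60 [[42, 24, -4, 93, 2, 63, -112], [44, 17, -5, 79, 2, 85, -112]]
(0.48, -0.43) -30 [[46, 24, -8, 93, 3, 63, -83], [46, 17, -9, 79, 3, 85, -82]]
(0.48, -0.43) 0 [[48, 24, -11, 93, 5, 63, -54], [48, 17, -11, 79, 3, 85, -53]]
(0.48, -0.43) 30 [[51, 24, -14, 93, 7, 63, -25], [51, 17, -15, 78, 4, 85, -24]]
(0.48, -0.43) 60 [[54, 25, -18, 93, 8, 64, 4], [54, 18, -19, 78, 6, 85, 6]]
(0.48, -0.43) 90 [[57, 25, -22, 93, 10, 64, 32], [57, 18, -23, 78, 7, 85, 35]]
(0.48, -0.43) 120 [[59, 26, -25, 93, 12, 64, 61], [59, 18, -26, 78, 8, 85, 64]]
```

View pics/crop1.png

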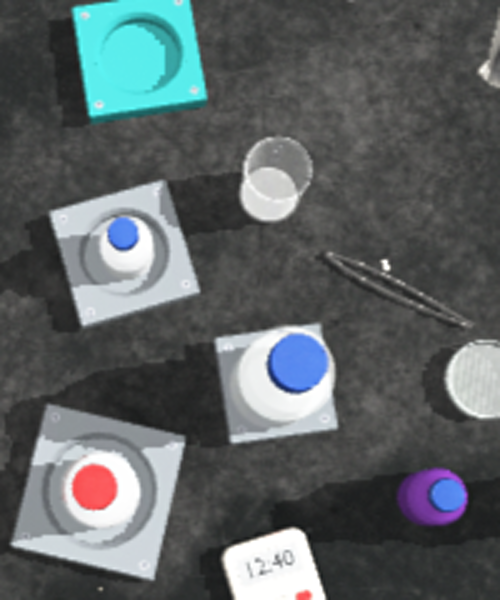

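The crop confirms it: the translucent bottles sit on the three grey stands, with the turquoise stand and purple bottle apart from them. The stand side lengths (112 and 98 mm) fit. First I'll park the medium bottle.

```bash
cat > mv.py <<'E'
from meas import *
CAP=dict(L=(.113,.040),M=(.093,.032),S=(.070,.024))
def st(t): s=bot.sense(); print(t,"t",round(s["t"],1),"gap",round(s["finger_gap"],4),"grip",round(s["grip_force"],1),"F",np.round(s["force"],1),"tcp",np.round(s["ee_pos"],4))
def pick(b,xy,base,yaw,lift=.09):
    h,d=CAP[b]; z=base+h+.001; o=[180,0,yaw]
    bot.goto([*xy,z+.12],o); bot.set_gripper(d+.032); bot.move_straight([*xy,z],speed=.1); bot.set_gripper(0.0); st("gripped")
    bot.move_straight([*xy,z+.015],speed=.05); st("lift"); bot.move_straight([*xy,z+lift],speed=.15); st("up")
def place(b,xy,base,yaw):
    h,d=CAP[b]; z=base+h+.001; o=[180,0,yaw]
    zz=bot.sense()["ee_pos"][2]
    bot.move_straight([*xy,max(zz,z+.06)],o,speed=.12); bot.move_straight([*xy,z+.02],speed=.12); st("above"); bot.move_straight([*xy,z+.0015],speed=.03); st("down")
    bot.set_gripper(d+.03); bot.move_straight([*xy,z+.12],speed=.15); st("released")
E
python3 - <<'E'
from mv import *
bot.goto([.42,-.3145,.3],[180,0,120])
pick("M",(.42,-.3145),.006,120)
if bot.sense()["finger_gap"]>.02: place("M",(.504,-.166),.006,150)
C=cloud(); disc(C,(.504,-.166),.119)
cv2.imwrite("pics/top1.png",C["top"][2]["frame"][...,::-1])
E
```

```text
gripped t 5.7 gap 0.0316 grip 28.6 F [-1.4 -0.2  1.7] tcp [ 0.4199 -0.3146  0.1   ]
lift t 6.1 gap 0.0317 grip 28.5 F [-0.6  0.6 -1.5] tcp [ 0.4202 -0.3147  0.1154]
up t 6.8 gap 0.0313 grip 28.5 F [-0.1 -0.1 -2.5] tcp [ 0.4195 -0.3142  0.1892]
above t 9.1 gap 0.0314 grip 28.5 F [-0.4  0.1 -2. ] tcp [ 0.5045 -0.1662  0.1206]
down t 9.8 gap 0.0317 grip 28.5 F [ 0.1  0.7 -1.3] tcp [ 0.5041 -0.166   0.1016]
released t 11.6 gap 0.0622 grip 0.0 F [-0.3  0.2 -0.2] tcp [ 0.5034 -0.1659  0.219 ]
  cap scene [ 0.5054 -0.1643] R 0.0161 mean [ 0.5053 -0.1639  0.118 ] 274
```

View pics/top1.png

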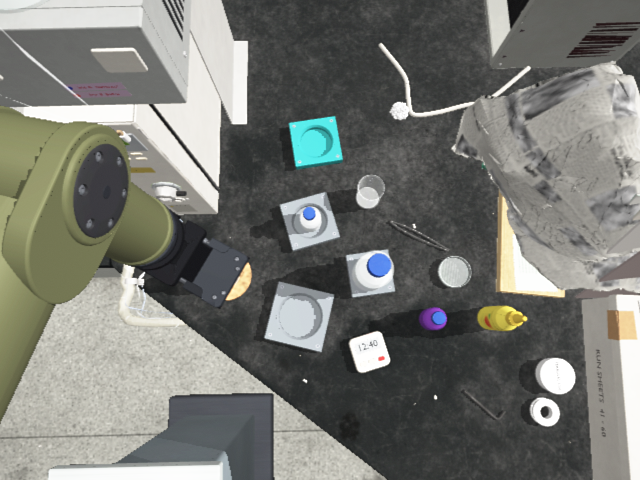

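The medium bottle is parked on the pad, under the hand at (225,275), and the large stand's well (299,316) is empty. Next the large bottle goes into it.

Run:
```python
from mv import *
pick("L",(.4945,-.450),.018,120)
if bot.sense()["finger_gap"]>.03:
    im=bot.get_image("top"); v,u=np.nonzero(im["depth"]>0)
    C={"top":(pix2w(im,u,v),im["frame"][v,u].astype(int),im)}; 
    place("L",(.4198,-.3135),.006,120)
bot.goto([.52,-.2,.3],[180,0,120])
C=cloud(); print("L"); disc(C,(.42,-.3135),.143); print("S stand"); square(C,(.48,-.432),.084); print("M"); disc(C,(.5045,-.165),.119)
cv2.imwrite("pics/top2.png",C["top"][2]["frame"][...,::-1])
```

```text
gripped t 15.3 gap 0.0386 grip 27.9 F [ 1.2  1.1 -0.4] tcp [ 0.4948 -0.4498  0.1321]
lift t 15.8 gap 0.0384 grip 27.8 F [-0.2  0.8 -4.4] tcp [ 0.4945 -0.4502  0.1472]
up t 16.4 gap 0.0387 grip 27.8 F [-0.3  0.9 -5. ] tcp [ 0.494  -0.4497  0.221 ]
above t 18.7 gap 0.0386 grip 27.7 F [ 0.6 -0.  -3.6] tcp [ 0.4204 -0.3139  0.1407]
down t 19.5 gap 0.0388 grip 27.7 F [ 0.3  0.3 -4. ] tcp [ 0.4199 -0.3135  0.1215]
released t 21.3 gap 0.0699 grip 0.0 F [ 0.4  0.7 -0.1] tcp [ 0.4193 -0.3132  0.239 ]
L
  cap scene [ 0.4232 -0.3177] R 0.0206 mean [ 0.4234 -0.316   0.1429] 333
  cap top [ 0.4225 -0.3183] R 0.0199 mean [ 0.4224 -0.3182  0.1423] 428
S stand
  sq scene [ 0.5003 -0.4504] [0.0836 0.079 ] 7.1 513
  sq top [ 0.4972 -0.4323] [0.0849 0.1171] 3.4 919
M
  cap scene [ 0.5059 -0.1652] R 0.0166 mean [ 0.5051 -0.164   0.1181] 277
```

View pics/top2.png

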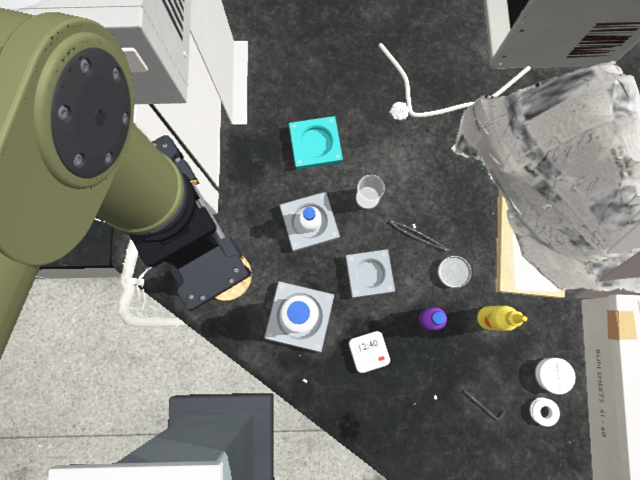

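The large bottle stands on the floor of its well (cap at 298,313, cap height 0.1425 m, about 5 mm off centre). The small stand's well (371,273) is clear. I'll refine the small stand's centre, then move the small bottle.

Run:
```python
from mv import *
C=cloud(); im=C["top"][2]
for c in((.497,-.442),):
    for k,(P,F,_) in C.items():
        i=near(P,c,.062)&(P[:,2]>.013)&(P[:,2]<.024)
        # keep only the largest cluster
        g=np.zeros((200,200),np.uint8); ij=((P[i,:2]-np.array(c))/.001+100).astype(int); g[ij[:,0],ij[:,1]]=255
        g=cv2.morphologyEx(g,cv2.MORPH_CLOSE,np.ones((7,7))); g=cv2.morphologyEx(g,cv2.MORPH_OPEN,np.ones((5,5))); n,l,s,_=cv2.connectedComponentsWithStats(g); b=1+s[1:,4].argmax()
        m,d,a=cv2.minAreaRect(P[i,:2][l[ij[:,0],ij[:,1]]==b].astype(np.float32)); print(k,np.round(m,4),np.round(d,4),round(a,1))
        w=near(P,c,.045)&(abs(P[:,2]-.006)<.003); m,R=cv2.minEnclosingCircle(P[w,:2].astype(np.float32)); print(" floor",np.round(m,4),round(R,4),P[w].mean(0).round(4),w.sum())
for r in bot.landmark_of("stand_small","top"): print(r["p"],pix2w(im,r["at"][0]*640,r["at"][1]*480,0).round(4))
```

```text
scene [ 0.5012 -0.4545] [0.0844 0.0878] 6.7
 floor [ 0.4959 -0.4405] 0.0432 [ 0.5032 -0.4532  0.0063] 322
top [ 0.4997 -0.4546] [0.084  0.0845] 6.7
 floor [ 0.494  -0.4404] 0.0415 [ 0.4999 -0.4538  0.0057] 512
0.78 [[ 0.5027 -0.4542  0.    ]]
```

Run:
```python
from mv import *
pick("S",(.606,-.337),.006,120)
if bot.sense()["finger_gap"]>.015: place("S",(.5003,-.4545),.006,120)
bot.goto([.504,-.1655,.26],[180,0,150])
C=cloud(); print("S"); disc(C,(.5003,-.4545),.091); print("Mstand"); square(C,(.609,-.336),.098)
cv2.imwrite("pics/top3.png",C["top"][2]["frame"][...,::-1])
```

```text
gripped t 25.6 gap 0.0233 grip 28.6 F [-0.4  0.3  0.3] tcp [ 0.606 -0.337  0.077]
lift t 26.1 gap 0.023 grip 28.6 F [ 1.2 -0.3 -1. ] tcp [ 0.6063 -0.3371  0.0926]
up t 26.7 gap 0.023 grip 28.6 F [ 0.2 -0.3 -2.2] tcp [ 0.6055 -0.3368  0.1661]
above t 28.9 gap 0.0232 grip 28.6 F [ 0.1 -0.1 -1.4] tcp [ 0.5008 -0.4547  0.0976]
down t 29.7 gap 0.0231 grip 28.6 F [-0.3  0.7 -1.9] tcp [ 0.5004 -0.4545  0.0786]
released t 31.4 gap 0.0535 grip 0.0 F [-0.5 -1.1 -0.1] tcp [ 0.4997 -0.4542  0.1957]
S
  cap scene [ 0.5007 -0.4545] R 0.0124 mean [ 0.5001 -0.4534  0.0904] 87
  cap top [ 0.4994 -0.4551] R 0.0118 mean [ 0.4992 -0.4552  0.0898] 133
Mstand
  sq scene [ 0.6098 -0.3359] [0.0987 0.1015] 14.6 1092
  sq top [ 0.6087 -0.3367] [0.0994 0.098 ] 15.1 1420
```

View pics/top3.png

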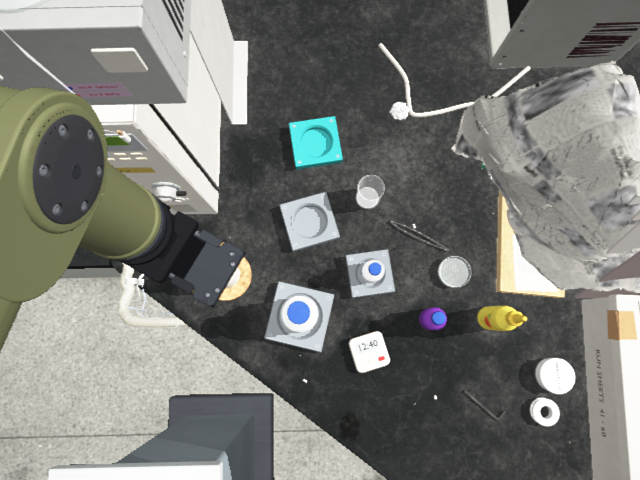

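The small bottle is in the small stand (cap 374,269), within about 1 mm of its centre and on the floor. The grey medium stand (310,221) is empty, so the medium bottle goes there now.

Run:
```python
from mv import *
pick("M",(.5045,-.165),.006,150)
if bot.sense()["finger_gap"]>.02: place("M",(.609,-.3363),.006,120)
bot.goto([.45,-.1,.35],[180,0,120]); bot.sleep(.5); st("end")
C=cloud(); 
for n,c,z in(("L",(.42,-.3135),.143),("M",(.609,-.3363),.119),("S",(.5003,-.4545),.091)): print(n); disc(C,c,z)
for n in("beaker","timer"):
    for r in bot.masks_of(n,"top")[:1]:
        v,u=np.nonzero(r["region"]); print(n,np.median(pix2w(C["top"][2],u,v),0).round(3))
cv2.imwrite("pics/scene4.png",C["scene"][2]["frame"][...,::-1])
```

```text
gripped t 35.5 gap 0.0318 grip 28.4 F [ 0.2 -0.3  1.1] tcp [ 0.5045 -0.165   0.1   ]
lift t 36.0 gap 0.0313 grip 28.5 F [-0.5 -0.3 -0.8] tcp [ 0.5047 -0.1651  0.1154]
up t 36.6 gap 0.0315 grip 28.5 F [-1.  -0.1 -2.3] tcp [ 0.5039 -0.1649  0.1892]
above t 39.1 gap 0.0314 grip 28.5 F [ 0.  -0.  -1.6] tcp [ 0.6095 -0.3364  0.1208]
down t 39.9 gap 0.0315 grip 28.5 F [-1.  -0.8 -1.7] tcp [ 0.6091 -0.3363  0.1016]
released t 41.7 gap 0.0617 grip 0.0 F [ 0.3  0.3 -0.5] tcp [ 0.6084 -0.3362  0.2187]
end t 43.4 gap 0.0619 grip 0.0 F [-0.2 -0.6  0.2] tcp [ 0.4501 -0.1001  0.3499]
L
  cap scene [ 0.4241 -0.3176] R 0.0203 mean [ 0.4233 -0.3159  0.1429] 335
  cap top [ 0.4222 -0.3188] R 0.0196 mean [ 0.4224 -0.3185  0.1422] 422
M
  cap scene [ 0.6094 -0.3346] R 0.0159 mean [ 0.6087 -0.3321  0.1179] 131
  cap top [ 0.6093 -0.3361] R 0.0159 mean [ 0.6092 -0.3365  0.1174] 224
S
  cap top [ 0.4996 -0.4551] R 0.0118 mean [ 0.4993 -0.4555  0.0898] 127
beaker [ 0.668 -0.459  0.031]
timer [ 0.35  -0.446  0.015]
```

View pics/scene4.png

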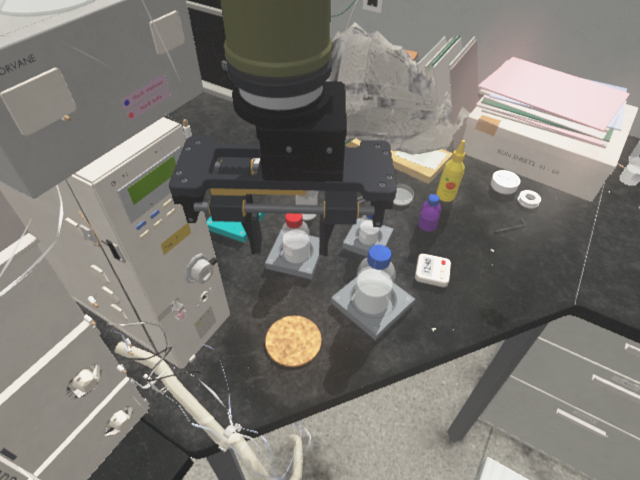

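All three bottles stand upright in their own stands: large at (374,290), medium at (295,245), small at (369,232). The pad is empty, and the beaker and timer have not moved. The hand is clear, so I'll hand the job in.

```bash
python3 -c "
from rig import bot
print(bot.finish_job())"
```

```text
the job is handed in; nothing more can be done
None
```

The job is handed in after about 43 s: each bottle stands released and upright on the floor of its own stand's well (the large about 5 mm off centre, the others about 1 mm, limit 12 mm), and the beaker and timer are where they were.

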